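Row up the reagents on the stepped riser

ROBOT

A 7-joint arm with a two-finger parallel gripper is mounted at the origin on the work surface. World frame = base frame: x ahead of the robot, y to its left, z up, the work surface at z = 0. Lengths are in m, angles in rad, forces in N, time in s.
With the tool pointing down it reaches from about 0.4 to 0.85 m from the base axis. Payload 4.5 kg.
Tool frame: the origin (TCP) lies midway between the tips of the shut fingers; the grasp point (between the pads) lies 19 mm behind it; z points along the fingers, y is the line along which they close (so a half turn about z gives the same grasp; the last joint's range is limited). The gripper opens to 88 mm and grips with 3 to 60 N. Pads are 18 mm wide; open, the fingers measure 123 mm over their backs; the gripper's body (75 mm by 187 mm) begins 45 mm behind the grasp point.
Start: joints at [1.291, 0.689, -0.195, 1.565, 0.157, 0.902, -0.215], TCP at [0.193, -0.594, 0.239] pointing down, gripper open.
Joint ranges: [-3.01, 3.01], [-0.46, 2.08], [-1.47, 1.51], [0.13, 2.56], [-1, 4.14], [0.04, 2.09], [-2.66, 2.66]. Speed limits (rad/s): [2.57, 2.57, 3.14, 3.14, 3.14, 3.14, 3.14].

INTERFACE

Orientations are given as a unit quaternion [x, y, z, w].
In Python, from plant import sensors, eyes, finish_job gives the robot as it stands.
- The arm moves only by the tool send_rows, never from a script. Its argument "rows" is text: rows parted by semicolons, each of 4 numbers parted by spaces: the shift along the tool's x, y, z normalised to -1 to 1, where 1 is 30 cm, then the turn about the tool's z normalised to -1 to 1, where 1 is 2 pi rad. A call has 1 to 10 rows; each row is the pose to reach, as a shift and turn from the pose commanded when the call began, along the tool's axes at that moment, turning the shorter way round; what a row does not reach only later rows make up. A row lasts 1/12 s, in which the tool goes at most 41.7 mm and 7.16 degrees, less where a joint would pass 70% of its speed; a pose out of reach is approached as far as the arm can. A call with a number of a shift or a turn outside -1 to 1 is refused whole. A call with a gripper value outside its range is refused whole. "jaw" is the closure, from -1 (fully open) to 1 (shut), set as the call begins (left out, the last holds). The fingers move at their own pace and stop on an object; "force" is the grip in N (left out, the last holds). Time passes only in rows, so rows that repeat a pose let the fingers close. It gives the time, the measured TCP pose, the force, the opening and the grip force at its end, in the units of the state.
- sensors.get_state(): the state, without advancing time (a new reading comes with each control period).
- eyes.snapshot(name): name is "side" or "top" or "wrist"; returns (picture, depth): 420x560x3 uint8, red, green, blue; 420x560 float32, m along the optical axis (not along the pixel's ray), 0 where there is no reading.
- eyes.calibration(name): a dict with "fov_y" (degrees; the focal length in pixels is half the picture's height over the tangent of half this angle, whatever the lens; pixels are square), "cx", "cy" (the principal point, pixels), "dist_coeffs" ([k1, k2, p1, p2, k3] as OpenCV has them; the pictures are not rectified), "world_from_camera" (4x4, takes a point from camera to world coordinates). Camera axes: x right, y down, z forward; pixel columns grow to the right and rows downward; lengths in m; the calibration is good to about 2 mm. A picture is of the moment at which its call begins: read the wrist's pose just before it. calibration takes no time and is no camera call; for the wrist camera it gives the pose at the moment of the call.
- finish_job(): hands the job in; it is judged then, once.
The state is a dict: "clock": time; "q": joint angles; "qd": joint speeds; "joint_torque": joint torques, N m; "tool_pos": TCP position; "eef_rot": TCP orientation; "contact_force": force on the tool from outside, world axes, zero at the start; "moment": the same for the moment, N m; "opening": opening from 0.0 (shut) to 1.0 (fully open); "finger_force": force on a finger pad.
Only numpy, scipy, OpenCV 4.12 (cv2) and the standard library are available. Lean on these libraries where they do the work, as an engineer would, in place of code of your own. Each camera call takes 0.05 s, during which the arm holds its last target. There are 200 camera calls.

TASK

Tidy the reagents onto the grey two-step riser: stand the two loose amber bottles on the higher back step and the two loose green jars on the lower front step, so that with the one of their kind already there each step carries one straight row of three along its white middle line, side by side and touching or no more than a centimetre apart. Keep them upright, set them down gently without dropping them, and do not shift the two already on the riser or any of the other things on the bench.

Things in the scene. Friction and masses are not known exactly. Their poses are not given: they have to be found in the camera images.
- riser: fixed dark grey two-step riser, 184 mm deep (x), 300 mm long (y), no lips. Lower front step (robot side): top at 30 mm; higher back step: top at 60 mm; each 92 mm deep with a thin white line along its middle. Origin: centre of its underside; x from front to back, y along the steps; turned up to 0.2 rad. Fixed equipment stands only at the bench edges, 0.53 m or more to the sides, 0.72 m ahead
- back_step (a point): centre of the back step's upper surface, on its white line (axes as the riser's; usable to +-150 mm along y)
- front_step (a point): centre of the front step's upper surface, on its white line (axes as the riser's; usable to +-150 mm along y)
- bottle_1: upright amber glass bottle: round body 56 mm across and 78 mm high with a white paper band, shoulder narrowing to a 26 mm neck, black cylindrical cap 34 mm across from 100 to 128 mm height (128 mm in all), about 0.2 kg; may be held by the cap. Origin: centre of its underside, z up; its yaw means nothing. Starts loose on the bench, left or right of the riser.
- bottle_2: upright amber glass bottle: round body 56 mm across and 78 mm high with a white paper band, shoulder narrowing to a 26 mm neck, black cylindrical cap 34 mm across from 100 to 128 mm height (128 mm in all), about 0.2 kg; may be held by the cap. Origin: centre of its underside, z up; its yaw means nothing. Starts loose on the bench, left or right of the riser.
- bottle_3: upright amber glass bottle: round body 56 mm across and 78 mm high with a white paper band, shoulder narrowing to a 26 mm neck, black cylindrical cap 34 mm across from 100 to 128 mm height (128 mm in all), about 0.2 kg; may be held by the cap. Origin: centre of its underside, z up; its yaw means nothing. Already stands on the back step, anywhere along its line; stays there.
- jar_1: upright green jar: round body 58 mm across, pink cylindrical lid 62 mm across from 76 to 98 mm height (98 mm in all), about 0.25 kg; may be held by the lid. Origin: centre of its underside, z up; its yaw means nothing. Starts loose on the bench, left or right of the riser.
- jar_2: upright green jar: round body 58 mm across, pink cylindrical lid 62 mm across from 76 to 98 mm height (98 mm in all), about 0.25 kg; may be held by the lid. Origin: centre of its underside, z up; its yaw means nothing. Starts loose on the bench, left or right of the riser.
- jar_3: upright green jar: round body 58 mm across, pink cylindrical lid 62 mm across from 76 to 98 mm height (98 mm in all), about 0.25 kg; may be held by the lid. Origin: centre of its underside, z up; its yaw means nothing. Already stands on the front step, anywhere along its line; stays there.
- spray: bystander: bright pink spray bottle, 50 mm across, 168 mm tall, standing loose. Origin: centre of its underside
- beaker: bystander: empty clear glass beaker, 68 mm across, 85 mm tall, standing loose. Origin: centre of its underside
- dishes: bystander: stack of three flat round dishes, 88 mm across, 45 mm tall, loose. Origin: centre of its underside
- slidebox: bystander: grey slide case lying flat, 88 (x) by 36 (y) by 20 mm tall, loose. Origin: centre of its underside

How it is judged:
By the outcome, as a careful person would: the job done as asked, in the order asked, and still so for the second after the job is handed in, with the robot touching nothing.
It also fails if it takes over 72 s, if anything falls off the work surface, if the arm or the gripper's body presses on something with over 40 N, if the wrist force passes 120 N, or if a joint passes its speed limit or range.

## Working session

There is one attempt and no reset: what is moved stays moved. The work goes in short steps, Python scripts to look and compute and a tool call to move; the robot and the scene stay as the last step left them, time stands still between calls to the robot, and variables do not carry over. Pictures are saved under pics/ and viewed, at most 10 in all, crops included, and the job is handed in when it is done.

Besides the shell and the picture viewer there is one more tool, called after "Call:" as name(argument=value, ...), one argument or row to a line, values as JSON. send_rows: Moves the arm, as the interface text tells. Scaled input: -1 to 1 covers 30 cm each way for a shift and 2 pi rad each way for a turn. Its arguments: {"type":"object","properties":{"rows":{"type":"string"},"jaw":{"type":"number"},"force":{"type":"number"}},"required":["rows"]}

```bash
mkdir -p pics; ls; python3 - <<'E'
from plant import sensors, eyes
import cv2, numpy as np
s=sensors.get_state(); print(s['clock'],s['tool_pos'],s['eef_rot'],s['opening'])
for n in ['top','side']:
    c=eyes.calibration(n); print(n,c)
    p,d=eyes.snapshot(n); np.savez(f'{n}0.npz',p=p,d=d); cv2.imwrite(f'pics/{n}0.png',p[...,::-1])
E
```

```text
pics
0.0 [ 0.19266284 -0.59390278  0.2379135 ] [ 9.87712399e-01  1.56279827e-01 -2.18139551e-04 -8.85881125e-04] 0.9983778254180495
top {'fov_y': 45.85785047153421, 'cx': 272.17113028437564, 'cy': 206.97701541551305, 'dist_coeffs': array([-0.07920166,  0.        ,  0.        ,  0.        ,  0.        ]), 'world_from_camera': array([[ 1.14872344e-02, -9.92423328e-01,  1.22327350e-01,
         3.69177718e-01],
       [-9.99933200e-01, -1.12442954e-02,  2.67614703e-03,
         6.02074227e-03],
       [-1.28038589e-03, -1.22349920e-01, -9.92486200e-01,
         1.31741269e+00],
       [ 0.00000000e+00,  0.00000000e+00,  0.00000000e+00,
         1.00000000e+00]])}
side {'fov_y': 56.707338924004475, 'cx': 280.7075181908224, 'cy': 203.75291362297105, 'dist_coeffs': array([-0.07531335,  0.        ,  0.        ,  0.        ,  0.        ]), 'world_from_camera': array([[-0.98125063, -0.15257555,  0.11776205,  0.410584  ],
       [-0.19162602,  0.70683064, -0.68093312,  0.65798942],
       [ 0.02065591, -0.69073232, -0.72281546,  0.74931135],
       [ 0.        ,  0.        ,  0.        ,  1.        ]])}
```

View pics/top0.png

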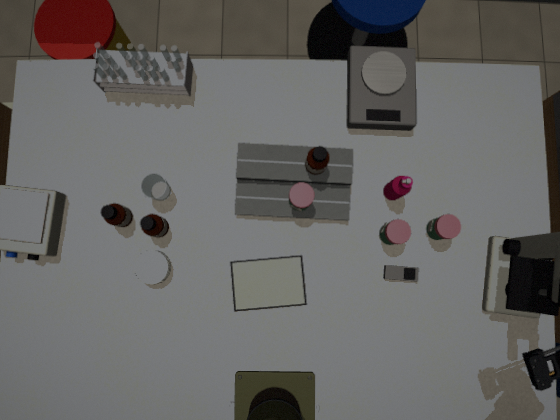

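View pics/side0.png

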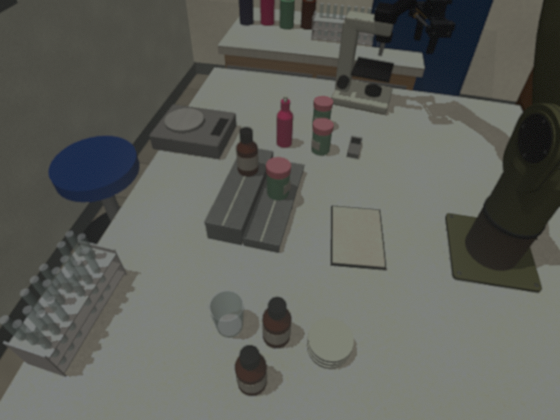

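The top view shows loose bottles with caps near (114,212) and (150,226), and loose jars with lids near (397,232) and (446,227). The riser bottle is at (319,155) and the riser jar at (302,195). The beaker is at (155,187), dishes (153,268), spray (401,187) and slide case (401,274). The side view agrees. Next I'll measure positions from the depth.

```bash
cat > h.py <<'E'
import numpy as np, cv2
from plant import sensors, eyes
def cloud(n,d,c=None):
    c=c or eyes.calibration(n); h,w=d.shape; f=h/2/np.tan(np.radians(c['fov_y']/2))
    K=np.array([[f,0,c['cx']],[0,f,c['cy']],[0,0,1.]])
    v,u=np.mgrid[:h,:w]
    n_=cv2.undistortPoints(np.stack([u,v],-1).reshape(-1,1,2).astype(float),K,c['dist_coeffs']).reshape(h,w,2)
    P=np.concatenate([n_*d[...,None],d[...,None]],-1)
    T=c['world_from_camera']; W=P@T[:3,:3].T+T[:3,3]; W[d<=0]=np.nan
    return W
def top(W,xy,z0,z1,r=.05):
    m=(np.hypot(W[...,0]-xy[0],W[...,1]-xy[1])<r)&(W[...,2]>z0)&(W[...,2]<z1)
    p=W[m]
    if len(p)<8: return None
    (cx,cy),R=cv2.minEnclosingCircle(p[:,:2].astype(np.float32))
    return np.round([cx,cy,R,*p[:,:2].mean(0),np.median(p[:,2])],4),m.sum()
E
python3 - <<'E'
from h import *
px={'b_a':(114,212,.128),'b_b':(150,226,.128),'j_a':(397,232,.098),'j_b':(446,227,.098),'b3':(319,155,.188),'j3':(302,195,.128),'spray':(401,187,.168),'beaker':(160,190,.085),'dishes':(153,268,.045),'slide':(401,274,.02)}
C={}
for n in ['top','side']:
    z=np.load(n+'0.npz'); C[n]=W=cloud(n,z['d'])
W=C['top']
print('bench z',[np.nanmedian(C['top'][330:360,60:200,2]),np.nanmedian(C['side'][300:330,340:420,2])], np.nanstd(W[330:360,60:200,2]))
for k,(u,v,zt) in px.items():
    a=W[v,u]; xy=np.nanmedian(W[v-2:v+3,u-2:u+3].reshape(-1,3),0)[:2]
    print(k,np.round(a,3),*[top(C[n],xy,zt-.008,zt+.008) for n in C])
for n in C:
  W=C[n]
  for lo,hi in((.022,.038),(.052,.068)):
    m=(W[...,2]>lo)&(W[...,2]<hi)&(abs(W[...,1]+.05)<.2)&(W[...,0]>.45)&(W[...,0]<.8)
    nn,l,st,_=cv2.connectedComponentsWithStats(m.astype(np.uint8)); i=1+st[1:,4].argmax(); p=W[l==i]
    r=cv2.minAreaRect(p[:,:2].astype(np.float32)); print(n,lo,r,np.median(p[:,2]))
E
```

```text
bench z [np.float64(-0.00036049074695410077), np.float64(-6.426397589043287e-05)] 0.0026942634190920928
b_a [0.5   0.397 0.119] (array([0.5014, 0.4112, 0.0176, 0.5009, 0.4106, 0.1278]), np.int64(158)) (array([0.4966, 0.4149, 0.0171, 0.4968, 0.4166, 0.1277]), np.int64(336))
b_b [0.466 0.303 0.131] (array([0.4757, 0.3133, 0.0174, 0.4751, 0.3129, 0.1278]), np.int64(157)) (array([0.4716, 0.3177, 0.0174, 0.4712, 0.319 , 0.1272]), np.int64(283))
j_a [ 0.461 -0.3    0.099] (array([ 0.4638, -0.3036,  0.0319,  0.4634, -0.3025,  0.098 ]), np.int64(501)) (array([ 0.4578, -0.2969,  0.0327,  0.4584, -0.295 ,  0.0962]), np.int64(236))
j_b [ 0.474 -0.422  0.102] (array([ 0.4783, -0.4296,  0.0322,  0.4774, -0.4286,  0.0976]), np.int64(490)) (array([ 0.4725, -0.4246,  0.0321,  0.4718, -0.4215,  0.0968]), np.int64(191))
b3 [ 0.632 -0.099  0.185] (array([ 0.6361, -0.1018,  0.0177,  0.6354, -0.1009,  0.1879]), np.int64(166)) (array([ 0.6344, -0.0958,  0.0176,  0.6328, -0.0931,  0.1868]), np.int64(110))
j3 [ 0.546 -0.063  0.125] (array([ 0.5486, -0.0618,  0.0309,  0.548 , -0.0616,  0.1281]), np.int64(506
[... 651 characters left out ...]
 0.3601, -0.3284,  0.0457,  0.36  , -0.328 ,  0.0201]), np.int64(463)) (array([ 0.3541, -0.3246,  0.0457,  0.3556, -0.3192,  0.0193]), np.int64(221))
top 0.022 ((0.5499715209007263, -0.044262588024139404), (0.30035600066185, 0.09374915808439255), 87.64253997802734) 0.03004000872036472
top 0.052 ((0.6393331289291382, -0.046806350350379944), (0.29817184805870056, 0.09282612055540085), 87.46025848388672) 0.05980170085226144
side 0.022 ((0.5895767211914062, -0.04164765775203705), (0.30535992980003357, 0.1817108690738678), 87.31686401367188) 0.02997029809927565
side 0.052 ((0.6374192237854004, -0.04372422397136688), (0.3051736652851105, 0.09356886893510818), 87.45297241210938) 0.05985494660868257
```

```bash
cat >> h.py <<'E'
from scipy.spatial.transform import Rotation as R
def pose():
    s=sensors.get_state(); r=R.from_quat(s['eef_rot']).as_matrix(); return s,np.array(s['tool_pos']),np.arctan2(r[1,0],r[0,0])
def plan(*tg,p=None,psi=None):
    """targets (x,y,z,psi_deg) -> rows, chained as separate calls"""
    s,p0,a0=pose(); p=p0 if p is None else np.array(p); psi=a0 if psi is None else np.radians(psi)
    print('t',s['clock'],'p',np.round(p0,4),'psi',round(np.degrees(a0),2),'open',round(s['opening'],3),'F',np.round(s['contact_force'],1))
    for x,y,z,a in tg:
        d=np.array([x,y,z])-p; c,si=np.cos(psi),np.sin(psi)
        t=np.array([c*d[0]+si*d[1],si*d[0]-c*d[1],-d[2]]); tu=(psi-np.radians(a)+np.pi)%(2*np.pi)-np.pi
        print('ROW %.4f %.4f %.4f %.4f'%(*(t/.3),tu/2/np.pi),' n>=%.1f'%max(np.linalg.norm(t)/.0417,abs(np.degrees(tu))/7.16))
        p=np.array([x,y,z]);psi=np.radians(a)
E
python3 - <<'E'
from h import *
p=pose()[1]
T=eyes.calibration('wrist'); print(T['fov_y'],np.round(T['world_from_camera'],3))
plan((.26,-.36,.25,10),(.45,-.32,.26,0))
W=cloud('top',np.load('top0.npz')['d'])
m=(W[...,1]<-.5)&(W[...,1]>-.75)&(W[...,0]>.25)&(W[...,0]<.6);print(W[m].min(0),W[m].max(0))
E
```

```text
69.0381077368343 [[ 0.309 -0.919 -0.247  0.256]
 [-0.951 -0.299 -0.077 -0.574]
 [-0.003  0.258 -0.966  0.383]
 [ 0.     0.     0.     1.   ]]
t 0.1 p [ 0.1927 -0.594   0.238 ] psi 17.98 open 1.004 F [-0.5 -0.5  0.6]
ROW 0.4541 -0.6725 -0.0400 0.0222  n>=5.8
ROW 0.6469 -0.0213 -0.0333 0.0278  n>=4.7
[ 0.25086221 -0.74967153 -0.01055279] [ 0.59999176 -0.50001021  0.31231319]
```

Call:
send_rows(
  rows="0.454 -0.672 -0.04 0.0222;0.454 -0.672 -0.04 0.0222;0.454 -0.672 -0.04 0.0222;0.454 -0.672 -0.04 0.0222;0.454 -0.672 -0.04 0.0222;0.454 -0.672 -0.04 0.0222",
  jaw=-1,
)

```text
clock: 0.6
tool_pos: [0.2604, -0.3576, 0.2507]
eef_rot: [0.996, 0.088, -0.0, -0.001]
contact_force: [0.9, -0.2, -0.8]
opening: 1.004
finger_force: 0.0
```

Call:
send_rows(
  rows="0.647 -0.021 -0.033 0.0278;0.647 -0.021 -0.033 0.0278;0.647 -0.021 -0.033 0.0278;0.647 -0.021 -0.033 0.0278;0.647 -0.021 -0.033 0.0278;0.647 -0.021 -0.033 0.0278;0.647 -0.021 -0.033 0.0278;0.647 -0.021 -0.033 0.0278",
)

```text
clock: 1.27
tool_pos: [0.4489, -0.321, 0.2601]
eef_rot: [1.0, -0.001, -0.001, -0.0]
contact_force: [0.1, 0.3, 0.1]
opening: 0.996
finger_force: 0.0
```

Works well. Now I'll measure with the wrist camera, which is closer.

```bash
cat >> h.py <<'E'
def lid(n,xy,zt,r=.05,tol=.008,k=1,save=None):
    c=eyes.calibration(n); p,d=eyes.snapshot(n)
    if save: cv2.imwrite(f'pics/{save}.png',p[...,::-1])
    W=cloud(n,d,c); return [top(W,q,zt,zt+tol*0+.008,r) if 0 else top(W,q,zt-tol,zt+tol,r) for q in xy],W
E
python3 - <<'E'
from h import *
o,W=lid('wrist',[(.461,-.3),(.475,-.427)],.098,save='w1'); print(o)
print(top(W,(.575,-.306),.155,.175))
E
```

```text
[(array([ 0.4624, -0.302 ,  0.031 ,  0.4632, -0.3019,  0.097 ]), np.int64(2754)), (array([ 0.476 , -0.428 ,  0.0314,  0.4772, -0.4272,  0.0969]), np.int64(2882))]
(array([ 0.5769, -0.3056,  0.0103,  0.5761, -0.307 ,  0.1661]), np.int64(423))
```

View pics/w1.png

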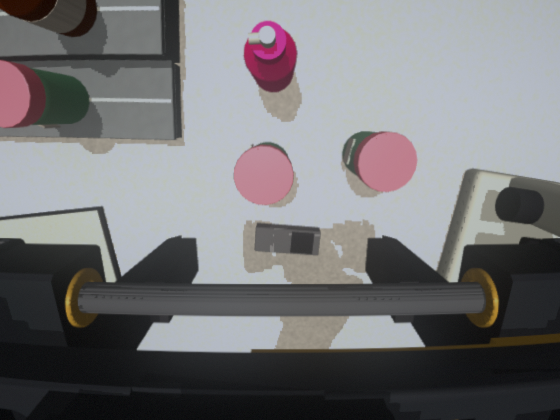

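The wrist view shows jar A's lid at (264,175), jar B's at (387,160), the spray at (270,50) and the slide case at (287,240). The positions are consistent, so I'll pick jar A.

```bash
python3 - <<'E'
from h import *
plan((.4625,-.302,.15,0),(.4625,-.302,.068,0))
E
```

```text
t 1.3167 p [ 0.4484 -0.3214  0.2602] psi -0.13 open 0.997 F [-0.4 -0.7  0.1]
ROW 0.0467 -0.0649 0.3675 -0.0004  n>=2.7
ROW 0.0000 0.0000 0.2733 0.0000  n>=2.0
```

Call:
send_rows(
  rows="0.047 -0.065 0.367 0;0.047 -0.065 0.367 0;0.047 -0.065 0.367 0;0.047 -0.065 0.367 0;0.047 -0.065 0.367 0;0.047 -0.065 0.43 0;0.047 -0.065 0.5 0;0.047 -0.065 0.57 0;0.047 -0.065 0.64 0;0.047 -0.065 0.64 0",
)

```text
clock: 2.15
tool_pos: [0.4631, -0.3024, 0.0681]
eef_rot: [1.0, -0.001, -0.001, 0.0]
contact_force: [-0.9, -0.0, 0.3]
opening: 1.003
finger_force: 0.0
```

Call:
send_rows(
  rows="0 0 0 0;0 0 0 0;0 0 0 0;0 0 0 0;0 0 0 0;0 0 0 0;0 0 0 0;0 0 0 0",
  jaw=1,
  force=25,
)

```text
clock: 2.82
tool_pos: [0.4652, -0.3021, 0.0701]
eef_rot: [1.0, -0.0, 0.001, 0.001]
contact_force: [-0.5, 0.1, 8.7]
opening: 0.694
finger_force: 25.0
```

Call:
send_rows(
  rows="0 0 -0.03 0;0 0 -0.08 0;0 0 -0.16 0;0 0 -0.26 0;0 0 -0.36 0;0 0 -0.46 0;0 0 -0.56 0;0 0 -0.62 0;0 0 -0.62 0;0 0 -0.62 0",
)

```text
clock: 3.65
tool_pos: [0.4644, -0.3013, 0.2554]
eef_rot: [1.0, -0.0, 0.001, 0.0]
contact_force: [0.5, 0.2, -3.1]
opening: 0.696
finger_force: 25.0
```

```bash
python3 - <<'E'
from h import *
import scipy.optimize as so
s,p,a=pose()
c=eyes.calibration('wrist'); pic,d=eyes.snapshot('wrist'); cv2.imwrite('pics/w2.png',pic[...,::-1]); W=cloud('wrist',d,c)
print(p,np.degrees(a),s['contact_force'],s['opening'])
# remaining scene refined in wrist/top/side
hsv=cv2.cvtColor(pic,cv2.COLOR_RGB2HSV)
m=(np.hypot(W[...,0]-p[0],W[...,1]-p[1])<.05)&(hsv[...,1]>80)
print(m.sum(),top(np.where(m[...,None],W,np.nan),p[:2],p[2]-.1,p[2]+.05))
E
```

```text
[ 0.46443882 -0.30129018  0.25542324] -0.015515122640750697 [ 0.49123424  0.15795169 -3.11052432] 0.696313799423225
13503 (array([ 0.4625, -0.3008,  0.0317,  0.4693, -0.301 ,  0.2822]), np.int64(10282))
```

View pics/w2.png

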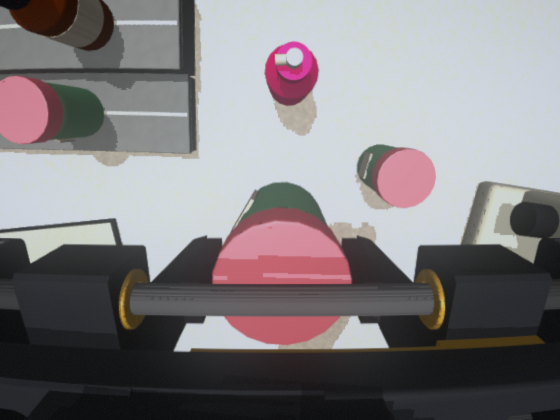

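The jar is held squarely: the lid is centred near (283,275), jar B's lid is at (403,178) and the riser is upper left. Next I'll hover before the riser and measure its lines, jar 3 and bottle 3 with the wrist camera.

Call:
send_rows(
  rows="-0.08 -0.8 -0.16 0;-0.08 -0.8 -0.16 0;-0.08 -0.8 -0.16 0;-0.08 -0.8 -0.16 0;-0.08 -0.8 -0.16 0;-0.08 -0.8 -0.16 0;-0.08 -0.8 -0.16 0;-0.08 -0.8 -0.16 0;-0.08 -0.8 -0.16 0",
)

```text
clock: 4.45
tool_pos: [0.4396, -0.0619, 0.3014]
eef_rot: [1.0, -0.0, -0.001, 0.0]
contact_force: [-0.5, -1.8, -2.5]
opening: 0.695
finger_force: 25.0
```

```bash
python3 - <<'E'
from h import *
s,p,a=pose(); print(s['clock'],p,np.degrees(a))
c=eyes.calibration('wrist'); pic,d=eyes.snapshot('wrist'); cv2.imwrite('pics/w3.png',pic[...,::-1]); W=cloud('wrist',d,c)
np.savez('w3.npz',pic=pic,W=W)
print('j3',top(W,(.5466,-.06),.12,.136)); print('b3',top(W,(.635,-.099),.18,.196))
g=pic.min(-1)
for z,x0 in((.03,.548),(.06,.638)):
    m=(abs(W[...,2]-z)<.006)&(abs(W[...,0]-x0)<.02)&(abs(W[...,1]+.044)<.14)&(g>np.percentile(g[(abs(W[...,2]-z)<.006)],50)+40)
    P=W[m]; print(z,m.sum(),P.mean(0),P.min(0),P.max(0)); l=cv2.fitLine(P[:,:2].astype(np.float32),cv2.DIST_HUBER,0,.01,.01).ravel(); print(l, np.degrees(np.arctan(l[0]/l[1])))
    m=(abs(W[...,2]-z)<.006)&(abs(W[...,0]-x0)<.06)&(abs(W[...,1]+.044)<.2);P=W[m]; print('y ext',P.min(0),P.max(0))
E
```

```text
4.45 [ 0.4396489  -0.06190399  0.30143562] -0.022180885198928493
j3 (array([ 0.547 , -0.0593,  0.0313,  0.547 , -0.0592,  0.127 ]), np.int64(3191))
b3 None
0.03 470 [ 0.54768326 -0.04008918  0.02949536] [ 0.5399288  -0.1839029   0.02682946] [0.55470697 0.09598683 0.03195643]
[ 0.04247956  0.99909735  0.54768324 -0.04008918] 2.4346318
y ext [ 0.49611932 -0.19238472  0.0258466 ] [0.60040848 0.11076422 0.03599463]
0.06 686 [ 0.64036529 -0.02768127  0.05938685] [ 0.631767   -0.18378632  0.05689178] [0.64718575 0.0958363  0.06163228]
[ 0.04261843  0.99909145  0.6403653  -0.02768127] 2.442596
y ext [ 0.58683203 -0.19451221  0.05402442] [0.64739733 0.10732042 0.06594374]
```

View pics/w3.png

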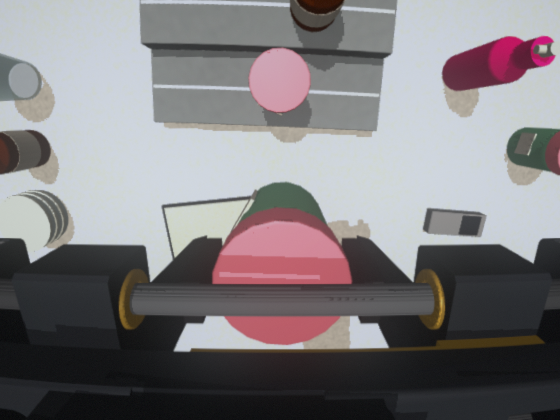

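The wrist view shows jar 3 at (279,80) on its white line, bottle 3 at (317,5) on the back line, and jar A held. The line fits agree, with riser yaw about −2.44°. Now I'll hover over the first jar slot.

```bash
python3 - <<'E'
from h import *
plan((.5497,.0076,.24,87.56))
E
```

```text
t 4.5 p [ 0.4398 -0.0627  0.3015] psi -0.13 open 0.698 F [-0.1 -0.5 -0.9]
ROW 0.3659 -0.2351 0.2050 -0.2436  n>=12.2
```

Call:
send_rows(
  rows="0.366 -0.235 0.05 -0.2436;0.366 -0.235 0.05 -0.2436;0.366 -0.235 0.05 -0.2436;0.366 -0.235 0.05 -0.2436;0.366 -0.235 0.05 -0.2436;0.366 -0.235 0.05 -0.2436;0.366 -0.235 0.05 -0.2436;0.366 -0.235 0.05 -0.2436;0.366 -0.235 0.05 -0.2436;0.366 -0.235 0.05 -0.2436",
)

```text
clock: 5.33
tool_pos: [0.5501, 0.0064, 0.2863]
eef_rot: [0.81, 0.586, -0.001, -0.0]
contact_force: [-0.8, -0.3, -1.7]
opening: 0.689
finger_force: 25.0
```

```bash
python3 - <<'E'
from h import *
plan((.5497,.0076,.18,87.56))
E
```

```text
t 5.3333 p [0.5501 0.0064 0.2863] psi 71.72 open 0.689 F [-0.8 -0.3 -1.7]
ROW 0.0033 -0.0025 0.3543 -0.0440  n>=2.5
```

Call:
send_rows(
  rows="0.003 -0.002 0.1 -0.044;0.003 -0.002 0.2 -0.044;0.003 -0.002 0.237 -0.044;0.003 -0.002 0.237 -0.044;0.003 -0.002 0.237 -0.044;0.003 -0.002 0.237 -0.044;0.003 -0.002 0.237 -0.044",
)

```text
clock: 5.92
tool_pos: [0.5512, 0.0102, 0.218]
eef_rot: [0.723, 0.69, 0.001, 0.001]
contact_force: [0.2, 0.4, -1.3]
opening: 0.699
finger_force: 25.0
```

```bash
python3 - <<'E'
from h import *
c=eyes.calibration('wrist'); pic,d=eyes.snapshot('wrist'); W=cloud('wrist',d,c)
s,p,a=pose()
hsv=cv2.cvtColor(pic,cv2.COLOR_RGB2HSV); m=(np.hypot(W[...,0]-p[0],W[...,1]-p[1])<.05)&(hsv[...,1]>80)
print(top(np.where(m[...,None],W,np.nan),p[:2],p[2]-.1,p[2]+.05))
plan((.5497,.0076,.11,87.56))
E
```

```text
(array([0.5544, 0.0055, 0.0355, 0.5516, 0.0155, 0.2446]), np.int64(10414))
t 5.9667 p [0.5511 0.0103 0.2179] psi 87.36 open 0.696 F [ 0.3  0.5 -1.2]
ROW -0.0092 -0.0041 0.3598 -0.0006  n>=2.6
```

Call:
send_rows(
  rows="-0.006 -0.004 0.08 0;-0.006 -0.004 0.15 0;-0.006 -0.004 0.22 0;-0.006 -0.004 0.28 0;-0.006 -0.004 0.32 0;-0.006 -0.004 0.345 0;-0.006 -0.004 0.36 0;-0.006 -0.004 0.37 0;-0.006 -0.004 0.375 0;-0.006 -0.004 0.375 0",
)

```text
clock: 6.8
tool_pos: [0.5492, 0.0085, 0.1045]
eef_rot: [0.723, 0.691, 0.0, 0.0]
contact_force: [-0.3, 0.1, -2.1]
opening: 0.698
finger_force: 25.0
```

```bash
python3 - <<'E'
from h import *
plan((.5497,.0085,.1,87.56))
E
```

```text
t 6.8 p [0.5492 0.0085 0.1045] psi 87.43 open 0.698 F [-0.3  0.1 -2.1]
ROW 0.0001 0.0016 0.0149 -0.0004  n>=0.1
```

Lower in 1 mm steps until it makes contact.

Call:
send_rows(
  rows="0 0 0.003 0;0 0 0.006 0;0 0 0.009 0;0 0 0.012 0;0 0 0.012 0",
)

```text
clock: 7.22
tool_pos: [0.5487, 0.0084, 0.1003]
eef_rot: [0.723, 0.691, -0.0, 0.0]
contact_force: [-0.5, 0.6, -1.3]
opening: 0.7
finger_force: 25.0
```

Call:
send_rows(
  rows="0 0 0.003 0;0 0 0.006 0;0 0 0.006 0",
)

```text
clock: 7.47
tool_pos: [0.5489, 0.0083, 0.1]
eef_rot: [0.723, 0.691, -0.0, 0.001]
contact_force: [-2.6, -0.9, 11.5]
opening: 0.694
finger_force: 25.0
```

Contact at 11 N. Release, then rise.

Call:
send_rows(
  rows="0 0 -0.004 0;0 0 -0.004 0;0 0 -0.004 0;0 0 -0.004 0;0 0 -0.004 0",
  jaw=-1,
)

```text
clock: 7.88
tool_pos: [0.5488, 0.0084, 0.0996]
eef_rot: [0.723, 0.691, -0.0, -0.0]
contact_force: [-0.3, -0.2, -0.4]
opening: 0.999
finger_force: 0.0
```

Call:
send_rows(
  rows="0 0 -0.05 0;0 0 -0.12 0;0 0 -0.2 0;0 0 -0.3 0;0 0 -0.42 0;0 0 -0.55 0;0 0 -0.6 0;0 0 -0.6 0",
)

```text
clock: 8.55
tool_pos: [0.5512, 0.0091, 0.2839]
eef_rot: [0.723, 0.691, 0.003, 0.003]
contact_force: [0.6, -0.4, -0.4]
opening: 1.001
finger_force: 0.0
```

```bash
python3 - <<'E'
from h import *
q=[(.547,-.0593),(.5497,.0066)]
for n in('top','wrist'):
    o,W=lid(n,q,.128,r=.034); print(n,o)
plan((.40,-.12,.29,88),(.476,-.428,.26,88))
E
```

```text
top [None, (array([0.5383, 0.0232, 0.0062, 0.5391, 0.0247, 0.1279]), np.int64(11))]
wrist [(array([ 0.5466, -0.0584,  0.0311,  0.5469, -0.0568,  0.1267]), np.int64(2489)), (array([0.5487, 0.0064, 0.031 , 0.549 , 0.0075, 0.1268]), np.int64(2845))]
t 8.65 p [0.5487 0.0082 0.2798] psi 87.43 open 1.003 F [-0.3  0.4 -1.2]
ROW -0.4492 -0.4758 -0.0341 -0.0016  n>=4.7
ROW -1.0172 0.2890 0.1000 0.0000  n>=7.6
```

```bash
python3 - <<'E'
from h import *
plan((.47,-.15,.27,88),(.476,-.428,.2,88))
E
```

```text
t 8.65 p [0.5487 0.0082 0.2798] psi 87.43 open 1.003 F [-0.3  0.4 -1.2]
ROW -0.5386 -0.2382 0.0325 -0.0016  n>=4.2
ROW -0.9254 0.0523 0.2333 0.0000  n>=6.9
```

Call:
send_rows(
  rows="-0.538 -0.238 0.032 0;-0.538 -0.238 0.032 0;-0.538 -0.238 0.032 0;-0.538 -0.238 0.032 0;-0.538 -0.238 0.032 0;-0.538 -0.238 0.032 0",
)

```text
clock: 9.15
tool_pos: [0.4669, -0.1536, 0.268]
eef_rot: [0.725, 0.689, -0.003, -0.002]
contact_force: [0.5, 0.8, 0.3]
opening: 0.998
finger_force: 0.0
```

Call:
send_rows(
  rows="-0.925 0.055 0.1 0;-0.925 0.055 0.1 0;-0.925 0.055 0.1 0;-0.925 0.055 0.1 0;-0.925 0.055 0.1 0;-0.925 0.055 0.1 0;-0.925 0.055 0.1 0;-0.925 0.055 0.233 0;-0.925 0.055 0.233 0;-0.925 0.055 0.233 0",
)

```text
clock: 9.98
tool_pos: [0.4744, -0.4245, 0.1976]
eef_rot: [0.722, 0.692, 0.0, -0.003]
contact_force: [0.3, -0.5, 0.8]
opening: 1.003
finger_force: 0.0
```

```bash
python3 - <<'E'
from h import *
print(lid('wrist',[(.476,-.428)],.098)[0])
plan((.476,-.426,.068,88))
E
```

```text
[(array([ 0.4763, -0.428 ,  0.0311,  0.4763, -0.4266,  0.0968]), np.int64(4077))]
t 10.0333 p [ 0.4757 -0.4248  0.1997] psi 87.64 open 1.001 F [ 0.4  0.  -0.1]
ROW -0.0040 0.0010 0.4390 -0.0010  n>=3.2
```

Call:
send_rows(
  rows="-0.009 0.001 0.08 0;-0.009 0.001 0.16 0;-0.009 0.001 0.24 0;-0.009 0.001 0.31 0;-0.009 0.001 0.38 0;-0.009 0.001 0.42 0;-0.009 0.001 0.437 0;-0.009 0.001 0.437 0",
)

```text
clock: 10.7
tool_pos: [0.4754, -0.4293, 0.0695]
eef_rot: [0.722, 0.692, 0.0, -0.0]
contact_force: [0.2, 0.1, 1.0]
opening: 0.997
finger_force: 0.0
```

Call:
send_rows(
  rows="0 0 0 0;0 0 0 0;0 0 0 0;0 0 0 0;0 0 0 0;0 0 0 0;0 0 0 0;0 0 0 0",
  jaw=1,
  force=25,
)

```text
clock: 11.37
tool_pos: [0.4753, -0.4307, 0.0702]
eef_rot: [0.723, 0.691, 0.0, 0.001]
contact_force: [0.6, 0.0, 5.9]
opening: 0.697
finger_force: 25.0
```

Call:
send_rows(
  rows="0 0 -0.03 0;0 0 -0.08 0;0 0 -0.16 0;0 0 -0.26 0;0 0 -0.36 0;0 0 -0.46 0;0 0 -0.56 0;0 0 -0.64 0;0 0 -0.68 0;0 0 -0.68 0",
)

```text
clock: 12.2
tool_pos: [0.4753, -0.4308, 0.2763]
eef_rot: [0.723, 0.691, 0.0, 0.002]
contact_force: [0.8, -0.6, -2.9]
opening: 0.696
finger_force: 25.0
```

```bash
python3 - <<'E'
from h import *
plan((.44,-.16,.29,88),(.5525,.074,.25,87.56))
c=eyes.calibration('wrist'); pic,d=eyes.snapshot('wrist'); W=cloud('wrist',d,c)
s,p,a=pose()
hsv=cv2.cvtColor(pic,cv2.COLOR_RGB2HSV); m=(hsv[...,1]>80)
print(top(np.where(m[...,None],W,np.nan),p[:2],p[2]+.018,p[2]+.036,.04))
E
```

```text
t 12.2 p [ 0.4753 -0.4308  0.2763] psi 87.42 open 0.696 F [ 0.8 -0.6 -2.9]
ROW 0.8963 -0.1582 -0.0458 -0.0016  n>=6.6
ROW 0.7926 0.3475 0.1333 0.0012  n>=6.3
(array([ 0.4755, -0.4291,  0.0322,  0.4756, -0.4204,  0.3029]), np.int64(10557))
```

Call:
send_rows(
  rows="0.896 -0.158 -0.045 0;0.896 -0.158 -0.045 0;0.896 -0.158 -0.045 0;0.896 -0.158 -0.045 0;0.896 -0.158 -0.045 0;0.896 -0.158 -0.045 0;0.896 -0.158 -0.045 0",
)

```text
clock: 12.83
tool_pos: [0.4366, -0.1545, 0.2856]
eef_rot: [0.721, 0.693, -0.001, -0.003]
contact_force: [0.3, 0.6, -2.5]
opening: 0.695
finger_force: 25.0
```

Call:
send_rows(
  rows="0.78 0.347 0.05 0.001;0.78 0.347 0.05 0.001;0.78 0.347 0.05 0.001;0.78 0.347 0.05 0.001;0.78 0.347 0.05 0.001;0.78 0.347 0.05 0.001;0.78 0.347 0.13 0.001;0.78 0.347 0.23 0.001;0.78 0.347 0.23 0.001;0.78 0.347 0.23 0.001",
)

```text
clock: 13.67
tool_pos: [0.5511, 0.0682, 0.2153]
eef_rot: [0.725, 0.689, -0.004, -0.002]
contact_force: [-0.4, -0.5, -1.9]
opening: 0.694
finger_force: 25.0
```

```bash
python3 - <<'E'
from h import *
plan((.5525,.0704,.104,87.56))
E
```

```text
t 13.6667 p [0.5511 0.0682 0.2153] psi 87.09 open 0.694 F [-0.4 -0.5 -1.9]
ROW 0.0075 0.0044 0.3709 -0.0013  n>=2.7
```

Call:
send_rows(
  rows="0 0 0 0;0 0 0 0;0 0 0 0",
)

```text
clock: 13.92
tool_pos: [0.5544, 0.069, 0.2191]
eef_rot: [0.725, 0.688, 0.001, 0.001]
contact_force: [-0.3, -0.2, -2.8]
opening: 0.697
finger_force: 25.0
```

```bash
python3 - <<'E'
from h import *
plan((.5525,.0704,.104,87.56))
E
```

```text
t 13.9167 p [0.5544 0.069  0.2191] psi 87.01 open 0.697 F [-0.3 -0.2 -2.8]
ROW 0.0043 -0.0064 0.3836 -0.0015  n>=2.8
```

Call:
send_rows(
  rows="0.004 -0.005 0.08 0;0.004 -0.005 0.15 0;0.004 -0.005 0.22 0;0.004 -0.005 0.28 0;0.004 -0.005 0.32 0;0.004 -0.005 0.345 0;0.004 -0.005 0.36 0;0.004 -0.005 0.372 0;0.004 -0.005 0.379 0;0.004 -0.005 0.379 0",
)

```text
clock: 14.75
tool_pos: [0.5525, 0.0708, 0.1044]
eef_rot: [0.725, 0.689, 0.0, 0.0]
contact_force: [0.0, 0.0, -3.6]
opening: 0.697
finger_force: 25.0
```

Call:
send_rows(
  rows="0 0 0.003 0;0 0 0.006 0;0 0 0.009 0;0 0 0.012 0;0 0 0.014 0;0 0 0.014 0",
)

```text
clock: 15.25
tool_pos: [0.5524, 0.0702, 0.1004]
eef_rot: [0.725, 0.689, -0.0, 0.001]
contact_force: [-0.7, -0.6, 3.6]
opening: 0.695
finger_force: 25.0
```

Call:
send_rows(
  rows="0 0 0.002 0;0 0 0.002 0",
)

```text
clock: 15.42
tool_pos: [0.5524, 0.0699, 0.1003]
eef_rot: [0.725, 0.689, -0.0, 0.001]
contact_force: [-2.2, -1.9, 8.0]
opening: 0.695
finger_force: 25.0
```

Call:
send_rows(
  rows="0 0 -0.003 0;0 0 -0.003 0;0 0 -0.003 0;0 0 -0.003 0;0 0 -0.003 0",
  jaw=-1,
)

```text
clock: 15.83
tool_pos: [0.5522, 0.071, 0.1]
eef_rot: [0.725, 0.689, 0.0, -0.0]
contact_force: [0.4, 0.2, 0.7]
opening: 1.002
finger_force: 0.0
```

Call:
send_rows(
  rows="0 0 -0.05 0;0 0 -0.12 0;0 0 -0.2 0;0 0 -0.3 0;0 0 -0.42 0;0 0 -0.55 0;0 0 -0.6 0;0 0 -0.6 0",
)

```text
clock: 16.5
tool_pos: [0.5545, 0.0718, 0.2843]
eef_rot: [0.725, 0.689, 0.004, 0.002]
contact_force: [-0.2, 0.1, -0.3]
opening: 0.997
finger_force: 0.0
```

```bash
python3 - <<'E'
from h import *
q=[(.547,-.0593),(.5497,.0066),(.5525,.0724)]
print(lid('wrist',q,.128,r=.034)[0])
plan((.4725,.316,.25,88))
E
```

```text
[(array([ 0.5469, -0.0588,  0.0314,  0.5465, -0.0646,  0.1265]), np.int64(528)), (array([0.5488, 0.0064, 0.0313, 0.549 , 0.0081, 0.1268]), np.int64(2457)), (array([0.5531, 0.0713, 0.0312, 0.5531, 0.0726, 0.1268]), np.int64(2806))]
t 16.55 p [0.5532 0.0711 0.2818] psi 87.07 open 1.002 F [-0.1  0.2 -0.6]
ROW 0.8014 -0.3103 0.1061 -0.0026  n>=6.2
```

Jars in place, spacing about 65 mm. Now the bottles.

Call:
send_rows(
  rows="0.78 -0.31 0.08 -0.002;0.78 -0.31 0.08 -0.002;0.78 -0.31 0.08 -0.002;0.78 -0.31 0.08 -0.002;0.78 -0.31 0.08 -0.002;0.78 -0.31 0.08 -0.002;0.78 -0.31 0.08 -0.002;0.78 -0.31 0.08 -0.002;0.78 -0.31 0.08 -0.002",
)

```text
clock: 17.3
tool_pos: [0.4708, 0.308, 0.2545]
eef_rot: [0.72, 0.694, -0.002, 0.0]
contact_force: [-0.1, -0.5, -0.4]
opening: 1.003
finger_force: 0.0
```

```bash
python3 - <<'E'
from h import *
print(lid('wrist',[(.4735,.3155),(.499,.413)],.128,save='w4',r=.03)[0])
plan((.4735,.3155,.095,88))
E
```

```text
[(array([0.4743, 0.3159, 0.017 , 0.4741, 0.3166, 0.1268]), np.int64(1043)), (array([0.5004, 0.4135, 0.0172, 0.5   , 0.4134, 0.127 ]), np.int64(1304))]
t 17.35 p [0.4715 0.3071 0.2548] psi 87.7 open 1.0 F [-0.  -0.7  0.3]
ROW 0.0283 0.0055 0.5325 -0.0008  n>=3.8
```

View pics/w4.png

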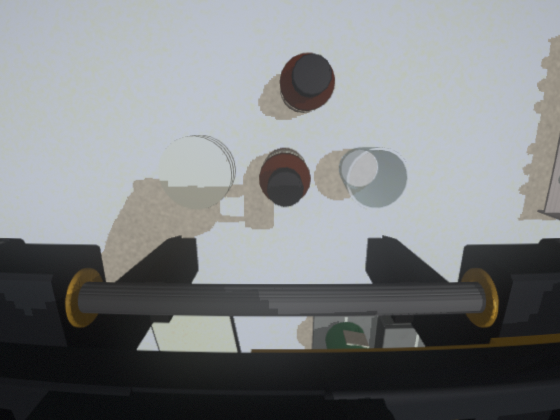

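The wrist view shows bottle B's cap at (284,187), bottle A's cap at (310,75), the dishes at (198,170) and the beaker at (375,177). The fingers will pass above the beaker.

Call:
send_rows(
  rows="0.03 0.009 0.1 0;0.03 0.009 0.2 0;0.03 0.009 0.29 0;0.03 0.009 0.37 0;0.03 0.009 0.43 0;0.03 0.009 0.48 0;0.03 0.009 0.51 0;0.03 0.009 0.525 0;0.03 0.009 0.525 0;0.03 0.009 0.525 0",
)

```text
clock: 18.18
tool_pos: [0.4749, 0.3177, 0.0991]
eef_rot: [0.721, 0.693, 0.0, 0.0]
contact_force: [-0.1, 0.6, 0.9]
opening: 1.001
finger_force: 0.0
```

Call:
send_rows(
  rows="0 0 0 0;0 0 0 0;0 0 0 0;0 0 0 0;0 0 0 0;0 0 0 0;0 0 0 0;0 0 0 0;0 0 0 0;0 0 0 0",
  jaw=1,
  force=20,
)

```text
clock: 19.02
tool_pos: [0.4742, 0.3181, 0.0986]
eef_rot: [0.721, 0.693, -0.0, 0.0]
contact_force: [0.3, 0.8, 0.2]
opening: 0.379
finger_force: 20.0
```

Call:
send_rows(
  rows="0 0 -0.03 0;0 0 -0.08 0;0 0 -0.16 0;0 0 -0.26 0;0 0 -0.36 0;0 0 -0.46 0;0 0 -0.56 0;0 0 -0.64 0;0 0 -0.66 0;0 0 -0.66 0",
)

```text
clock: 19.85
tool_pos: [0.4748, 0.3186, 0.2984]
eef_rot: [0.721, 0.693, 0.002, 0.0]
contact_force: [-0.5, 0.3, -1.8]
opening: 0.377
finger_force: 20.0
```

```bash
python3 - <<'E'
from h import *
c=eyes.calibration('wrist'); pic,d=eyes.snapshot('wrist'); cv2.imwrite('pics/w5.png',pic[...,::-1]); W=cloud('wrist',d,c)
s,p,a=pose(); print(top(W,p[:2]+[0,.004],p[2]+.022,p[2]+.042,.021))
plan((.52,.04,.30,88))
E
```

```text
(array([0.4741, 0.3217, 0.021 , 0.4745, 0.3248, 0.3264]), np.int64(2869))
t 19.9 p [0.4741 0.3177 0.2964] psi 87.8 open 0.38 F [-0.5  0.4 -2.2]
ROW -0.9191 0.1886 -0.0119 -0.0006  n>=6.8
```

```bash
python3 - <<'E'
from h import *
plan((.6,.06,.31,88),(.6395,-.03,.31,87.56))
E
```

```text
t 19.9 p [0.4741 0.3177 0.2964] psi 87.8 open 0.38 F [-0.5  0.4 -2.2]
ROW -0.8423 0.4525 -0.0452 -0.0006  n>=6.9
ROW -0.2952 0.1421 -0.0000 0.0012  n>=2.4
```

Call:
send_rows(
  rows="-0.842 0.452 -0.045 0;-0.842 0.452 -0.045 0;-0.842 0.452 -0.045 0;-0.842 0.452 -0.045 0;-0.842 0.452 -0.045 0;-0.842 0.452 -0.045 0;-0.842 0.452 -0.045 0;-0.842 0.452 -0.045 0",
)

```text
clock: 20.57
tool_pos: [0.6025, 0.0484, 0.3067]
eef_rot: [0.725, 0.688, -0.004, 0.002]
contact_force: [-0.1, -1.2, -2.5]
opening: 0.38
finger_force: 20.0
```

Call:
send_rows(
  rows="-0.295 0.142 0 0;-0.295 0.142 0 0;-0.295 0.142 0 0;-0.295 0.142 0 0;-0.295 0.142 0 0;-0.295 0.142 0 0",
)

```text
clock: 21.07
tool_pos: [0.6381, -0.028, 0.3085]
eef_rot: [0.72, 0.694, -0.001, -0.002]
contact_force: [-0.6, 0.6, -2.2]
opening: 0.377
finger_force: 20.0
```

```bash
python3 - <<'E'
from h import *
c=eyes.calibration('wrist'); pic,d=eyes.snapshot('wrist'); cv2.imwrite('pics/w6.png',pic[...,::-1]); W=cloud('wrist',d,c)
print(top(W,(.636,-.099),.18,.196,.03))
plan((.6395,-.0364,.22,87.56))
E
```

```text
None
t 21.1167 p [ 0.6382 -0.0274  0.309 ] psi 87.97 open 0.383 F [-0.1  0.5 -1.5]
ROW -0.0297 0.0053 0.2967 0.0011  n>=2.1
```

View pics/w6.png

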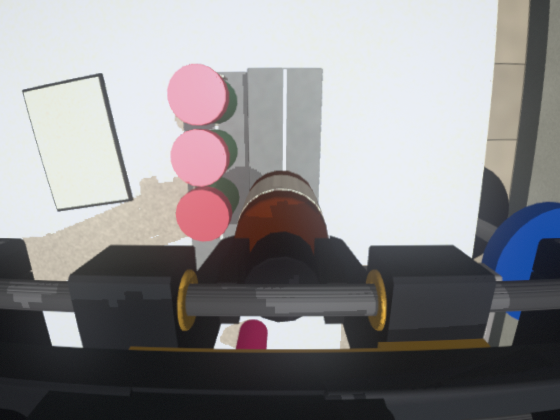

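The row of three jars is straight, at about (198,95), (200,157) and (203,215). The bottle is held over the back step and bottle 3 is hidden. Descend.

Call:
send_rows(
  rows="-0.025 0.004 0.08 0.001;-0.025 0.004 0.16 0.001;-0.025 0.004 0.23 0.001;-0.025 0.004 0.29 0.001;-0.025 0.004 0.35 0.001;-0.025 0.004 0.4 0.001;-0.025 0.004 0.44 0.001;-0.025 0.004 0.465 0.001;-0.025 0.004 0.475 0.001;-0.025 0.004 0.475 0.001",
)

```text
clock: 21.95
tool_pos: [0.6399, -0.0366, 0.1673]
eef_rot: [0.722, 0.691, -0.0, -0.0]
contact_force: [1.6, -0.3, -1.6]
opening: 0.376
finger_force: 20.0
```

Call:
send_rows(
  rows="0.004 -0.001 0.006 0;0.004 -0.001 0.012 0;0.004 -0.001 0.016 0;0.004 -0.001 0.019 0;0.004 -0.001 0.022 0;0.004 -0.001 0.025 0;0.004 -0.001 0.028 0;0.004 -0.001 0.028 0",
)

```text
clock: 22.62
tool_pos: [0.6401, -0.0356, 0.1596]
eef_rot: [0.723, 0.691, 0.0, 0.0]
contact_force: [-0.6, -0.1, -0.1]
opening: 0.38
finger_force: 20.0
```

Call:
send_rows(
  rows="0 0 0.003 0;0 0 0.005 0;0 0 0.005 0",
)

```text
clock: 22.87
tool_pos: [0.6404, -0.0347, 0.1593]
eef_rot: [0.723, 0.691, 0.001, 0.0]
contact_force: [-1.3, 0.6, 8.3]
opening: 0.376
finger_force: 20.0
```

Call:
send_rows(
  rows="0 0 -0.004 0;0 0 -0.004 0;0 0 -0.004 0;0 0 -0.004 0;0 0 -0.004 0;0 0 -0.004 0",
  jaw=-0.6,
)

```text
clock: 23.37
tool_pos: [0.6398, -0.0361, 0.1587]
eef_rot: [0.723, 0.691, -0.0, -0.0]
contact_force: [-0.5, 0.1, -0.2]
opening: 0.792
finger_force: 0.0
```

Call:
send_rows(
  rows="0 0 -0.05 0;0 0 -0.12 0;0 0 -0.2 0;0 0 -0.3 0;0 0 -0.42 0;0 0 -0.5 0;0 0 -0.5 0;0 0 -0.5 0",
)

```text
clock: 24.03
tool_pos: [0.6406, -0.0358, 0.3103]
eef_rot: [0.723, 0.691, 0.001, 0.001]
contact_force: [-0.8, 0.4, -0.0]
opening: 0.802
finger_force: 0.0
```

```bash
python3 - <<'E'
from h import *
print(lid('wrist',[(.6395,-.037),(.636,-.098)],.188,r=.025)[0])
plan((.6,.1,.27,87.5),(.5,.395,.25,87.5))
E
```

```text
[(array([ 0.6395, -0.0329,  0.0172,  0.6398, -0.0322,  0.1867]), np.int64(1065)), (array([ 0.6373, -0.0977,  0.0173,  0.6369, -0.0963,  0.1867]), np.int64(942))]
t 24.0833 p [ 0.6396 -0.0361  0.3086] psi 87.44 open 0.801 F [-0.3  0.4 -1. ]
ROW 0.4474 -0.1522 0.1288 -0.0002  n>=3.5
ROW 0.9679 -0.3759 0.0667 0.0000  n>=7.5
```

Spacing reads about 65 mm, a 9 mm gap that is too near the limit. I'll check from a different viewpoint.

Call:
send_rows(
  rows="0.447 -0.152 0 0;0.447 -0.152 0 0;0.447 -0.152 0 0;0.447 -0.152 0 0;0.447 -0.152 0 0;0.447 -0.152 0 0;0.447 -0.152 0 0",
  jaw=-0.6,
)

```text
clock: 24.67
tool_pos: [0.6003, 0.0979, 0.3075]
eef_rot: [0.723, 0.69, -0.002, 0.0]
contact_force: [0.6, -0.7, 0.1]
opening: 0.802
finger_force: 0.0
```

```bash
python3 - <<'E'
from h import *
for n in('wrist','top','side'): print(n,lid(n,[(.6395,-.034),(.636,-.098)],.188,r=.025)[0])
plan((.639,-.033,.24,87.5))
E
```

```text
wrist [(array([ 0.6395, -0.0336,  0.0168,  0.6392, -0.0357,  0.1868]), np.int64(538)), None]
top [(array([ 0.639 , -0.0365,  0.0173,  0.6384, -0.0361,  0.1872]), np.int64(167)), (array([ 0.6363, -0.1009,  0.0177,  0.6353, -0.1008,  0.1877]), np.int64(169))]
side [(array([ 0.6367, -0.0312,  0.0175,  0.6363, -0.0289,  0.1876]), np.int64(141)), (array([ 0.6329, -0.0973,  0.0185,  0.634 , -0.0926,  0.1866]), np.int64(106))]
t 24.8167 p [0.6007 0.0978 0.3082] psi 87.25 open 0.802 F [ 0.  -0.3 -0.1]
ROW -0.4294 0.1484 0.2273 -0.0007  n>=3.7
```

Confirmed at 64.5 mm. I'll regrasp and move it 4 mm closer.

Call:
send_rows(
  rows="-0.429 0.15 0 0;-0.429 0.15 0 0;-0.429 0.15 0 0;-0.429 0.15 0 0;-0.429 0.15 0.1 0;-0.429 0.15 0.2 0;-0.429 0.15 0.227 0;-0.429 0.15 0.227 0;-0.429 0.15 0.227 0",
  jaw=-0.6,
)

```text
clock: 25.57
tool_pos: [0.6399, -0.0307, 0.2413]
eef_rot: [0.723, 0.691, 0.0, 0.0]
contact_force: [-0.1, -0.3, 0.5]
opening: 0.8
finger_force: 0.0
```

```bash
python3 - <<'E'
from h import *
plan((.6392,-.0335,.16,87.5))
E
```

```text
t 25.5667 p [ 0.6399 -0.0307  0.2413] psi 87.41 open 0.8 F [-0.1 -0.3  0.5]
ROW -0.0095 -0.0017 0.2709 -0.0002  n>=2.0
```

Call:
send_rows(
  rows="-0.009 -0.001 0.07 0;-0.009 -0.001 0.13 0;-0.009 -0.001 0.19 0;-0.009 -0.001 0.24 0;-0.009 -0.001 0.268 0;-0.009 -0.001 0.268 0;-0.009 -0.001 0.268 0",
)

```text
clock: 26.15
tool_pos: [0.64, -0.0329, 0.1617]
eef_rot: [0.723, 0.691, 0.001, 0.001]
contact_force: [0.2, 0.2, -0.3]
opening: 0.795
finger_force: 0.0
```

Call:
send_rows(
  rows="0 0 0 0;0 0 0 0;0 0 0 0;0 0 0 0;0 0 0 0;0 0 0 0;0 0 0 0",
  jaw=1,
)

```text
clock: 26.73
tool_pos: [0.6393, -0.0332, 0.1606]
eef_rot: [0.723, 0.691, 0.0, 0.0]
contact_force: [0.3, 0.3, 2.1]
opening: 0.377
finger_force: 20.0
```

Call:
send_rows(
  rows="0 0 -0.01 0;0 0 -0.018 0;-0.006 0 -0.018 0;-0.013 0 -0.018 0;-0.013 0 -0.018 0;-0.013 0 -0.01 0;-0.013 0 -0.005 0;-0.013 0 -0.001 0;-0.013 0 0 0;-0.013 0 0 0",
)

```text
clock: 27.57
tool_pos: [0.6389, -0.0371, 0.1606]
eef_rot: [0.723, 0.691, -0.0, 0.0]
contact_force: [-0.6, -0.3, 1.0]
opening: 0.385
finger_force: 20.0
```

Call:
send_rows(
  rows="0 0 0.002 0;0 0 0.002 0",
)

```text
clock: 27.73
tool_pos: [0.6389, -0.037, 0.1606]
eef_rot: [0.723, 0.691, -0.0, 0.0]
contact_force: [-2.0, -0.6, 4.8]
opening: 0.378
finger_force: 20.0
```

Call:
send_rows(
  rows="0 0 0 0;0 0 0 0;0 0 0 0;0 0 0 0;0 0 0 0;0 0 0 0",
  jaw=-0.6,
)

```text
clock: 28.23
tool_pos: [0.639, -0.0371, 0.1597]
eef_rot: [0.723, 0.691, 0.0, -0.0]
contact_force: [-0.5, -0.0, -0.8]
opening: 0.793
finger_force: 0.0
```

Call:
send_rows(
  rows="0 0 -0.05 0;0 0 -0.12 0;0 0 -0.2 0;0 0 -0.3 0;0 0 -0.42 0;0 0 -0.5 0;0 0 -0.5 0;0 0 -0.5 0",
)

```text
clock: 28.9
tool_pos: [0.6397, -0.0369, 0.3113]
eef_rot: [0.723, 0.691, 0.001, 0.001]
contact_force: [0.2, -0.0, -0.6]
opening: 0.799
finger_force: 0.0
```

```bash
python3 - <<'E'
from h import *
print(lid('wrist',[(.6395,-.037),(.636,-.098)],.188,r=.025)[0])
plan((.56,.16,.27,87.5),(.5,.40,.25,87.5))
E
```

```text
[(array([ 0.6389, -0.0367,  0.017 ,  0.6391, -0.036 ,  0.1868]), np.int64(1058)), (array([ 0.637 , -0.0976,  0.0172,  0.637 , -0.0963,  0.1867]), np.int64(942))]
t 28.95 p [ 0.6387 -0.0372  0.3096] psi 87.44 open 0.8 F [-1.3  0.3  0.2]
ROW 0.6450 -0.2914 0.1321 -0.0002  n>=5.2
ROW 0.7905 -0.2347 0.0667 0.0000  n>=6.0
```

Spacing is now 61 mm. On to the last bottle.

Call:
send_rows(
  rows="0.645 -0.291 0.1 0;0.645 -0.291 0.1 0;0.645 -0.291 0.1 0;0.645 -0.291 0.1 0;0.645 -0.291 0.1 0;0.645 -0.291 0.1 0;0.645 -0.291 0.1 0",
  jaw=-1,
)

```text
clock: 29.53
tool_pos: [0.5576, 0.1637, 0.2782]
eef_rot: [0.72, 0.694, -0.001, -0.002]
contact_force: [0.5, -0.6, -0.3]
opening: 0.999
finger_force: 0.0
```

Call:
send_rows(
  rows="0.79 -0.235 0.1 0;0.79 -0.235 0.1 0;0.79 -0.235 0.1 0;0.79 -0.235 0.1 0;0.79 -0.235 0.1 0;0.79 -0.235 0.1 0;0.79 -0.235 0.1 0;0.79 -0.235 0.1 0;0.79 -0.235 0.1 0",
)

```text
clock: 30.28
tool_pos: [0.5021, 0.3973, 0.2486]
eef_rot: [0.724, 0.69, -0.001, 0.001]
contact_force: [0.7, -0.5, -0.4]
opening: 0.999
finger_force: 0.0
```

```bash
python3 - <<'E'
from h import *
print(lid('wrist',[(.5,.413)],.128,r=.03)[0])
plan((.5,.4135,.098,88))
E
```

```text
[(array([0.5001, 0.4142, 0.017 , 0.5003, 0.4147, 0.1268]), np.int64(1109))]
t 30.3333 p [0.5025 0.3967 0.2489] psi 87.21 open 1.0 F [-0.2 -1.   0.4]
ROW 0.0554 -0.0111 0.5030 -0.0022  n>=3.6
```

Call:
send_rows(
  rows="0.06 -0.011 0.1 0;0.06 -0.011 0.2 0;0.06 -0.011 0.29 0;0.06 -0.011 0.37 0;0.06 -0.011 0.43 0;0.06 -0.011 0.47 0;0.06 -0.011 0.49 0;0.06 -0.011 0.502 0;0.06 -0.011 0.502 0;0.06 -0.011 0.502 0",
)

```text
clock: 31.17
tool_pos: [0.4988, 0.4184, 0.1002]
eef_rot: [0.723, 0.691, 0.001, 0.0]
contact_force: [0.1, 0.5, -0.2]
opening: 1.005
finger_force: 0.0
```

Call:
send_rows(
  rows="0 0 0 0;0 0 0 0;0 0 0 0;0 0 0 0;0 0 0 0;0 0 0 0;0 0 0 0;0 0 0 0;0 0 0 0;0 0 0 0",
  jaw=1,
  force=20,
)

```text
clock: 32.0
tool_pos: [0.4985, 0.4181, 0.0992]
eef_rot: [0.723, 0.691, 0.0, 0.0]
contact_force: [1.1, -0.5, -0.6]
opening: 0.375
finger_force: 20.0
```

Call:
send_rows(
  rows="0 0 -0.03 0;0 0 -0.08 0;0 0 -0.16 0;0 0 -0.26 0;0 0 -0.36 0;0 0 -0.46 0;0 0 -0.56 0;0 0 -0.64 0;0 0 -0.67 0;0 0 -0.67 0",
)

```text
clock: 32.83
tool_pos: [0.4984, 0.4191, 0.3026]
eef_rot: [0.723, 0.691, 0.002, -0.0]
contact_force: [0.4, -0.1, -3.4]
opening: 0.379
finger_force: 20.0
```

```bash
python3 - <<'E'
from h import *
plan((.6,.15,.31,87.5),(.6416,.03,.31,87.5))
E
```

```text
t 32.8333 p [0.4984 0.4191 0.3026] psi 87.44 open 0.379 F [ 0.4 -0.1 -3.4]
ROW -0.8809 0.3785 -0.0246 -0.0002  n>=6.9
ROW -0.3936 0.1560 -0.0000 0.0000  n>=3.0
```

Call:
send_rows(
  rows="-0.88 0.378 -0.025 0;-0.88 0.378 -0.025 0;-0.88 0.378 -0.025 0;-0.88 0.378 -0.025 0;-0.88 0.378 -0.025 0;-0.88 0.378 -0.025 0;-0.88 0.378 -0.025 0;-0.88 0.378 -0.025 0",
)

```text
clock: 33.5
tool_pos: [0.6023, 0.1362, 0.3045]
eef_rot: [0.728, 0.686, -0.005, 0.003]
contact_force: [0.0, -3.5, -3.4]
opening: 0.382
finger_force: 20.0
```

Call:
send_rows(
  rows="-0.39 0.156 0 0;-0.39 0.156 0 0;-0.39 0.156 0 0;-0.39 0.156 0 0;-0.39 0.156 0 0;-0.39 0.156 0 0;-0.39 0.156 0 0",
)

```text
clock: 34.08
tool_pos: [0.6399, 0.0324, 0.3065]
eef_rot: [0.722, 0.692, -0.001, -0.001]
contact_force: [0.3, 0.5, -3.3]
opening: 0.38
finger_force: 20.0
```

```bash
python3 - <<'E'
from h import *
s,p,a=pose()
c=eyes.calibration('wrist'); pic,d=eyes.snapshot('wrist'); W=cloud('wrist',d,c)
for y in (.0,.004,.008,.012,.016,.02,.024,.028,.032):
    m=(abs(W[...,0]-p[0])<.005)&(abs(W[...,1]-p[1]-y)<.002)&(abs(W[...,2]-p[2])<.1); print(y,m.sum(),np.round(np.median(W[m],0)-p,4) if m.any() else '')
plan((.6416,.0255,.168,87.5))
E
```

```text
0.0 116 [0.0003 0.0008 0.0276]
0.004 182 [-0.0003  0.0041  0.028 ]
0.008 205 [0.0001 0.0081 0.0282]
0.012 788 [0.0002 0.0119 0.0141]
0.016 258 [ 0.0002  0.0168 -0.0103]
0.02 421 [-0.0002  0.0202  0.0797]
0.024 1797 [0.     0.0236 0.0814]
0.028 734 [-0.0001  0.0269  0.0768]
0.032 0 
t 34.1333 p [0.6401 0.0325 0.3069] psi 87.62 open 0.379 F [-0.3  0.  -3.1]
ROW -0.0231 0.0059 0.4630 0.0003  n>=3.3
```

Call:
send_rows(
  rows="-0.016 0.004 0.08 0;-0.016 0.004 0.16 0;-0.016 0.004 0.23 0;-0.016 0.004 0.29 0;-0.016 0.004 0.35 0;-0.016 0.004 0.4 0;-0.016 0.004 0.44 0;-0.016 0.004 0.46 0;-0.016 0.004 0.466 0;-0.016 0.004 0.466 0",
)

```text
clock: 34.97
tool_pos: [0.6421, 0.0261, 0.168]
eef_rot: [0.722, 0.691, 0.0, -0.0]
contact_force: [0.5, 0.2, -2.3]
opening: 0.38
finger_force: 20.0
```

Call:
send_rows(
  rows="0.005 -0.003 0.006 0;0.005 -0.003 0.012 0;0.005 -0.003 0.016 0;0.005 -0.003 0.019 0;0.005 -0.003 0.022 0;0.005 -0.003 0.025 0;0.005 -0.003 0.028 0;0.005 -0.003 0.028 0",
)

```text
clock: 35.63
tool_pos: [0.6415, 0.0277, 0.1602]
eef_rot: [0.723, 0.691, 0.001, 0.0]
contact_force: [-0.6, 0.9, 2.7]
opening: 0.382
finger_force: 20.0
```

Call:
send_rows(
  rows="0 0 0.002 0;0 0 0.003 0;0 0 0.003 0",
)

```text
clock: 35.88
tool_pos: [0.6417, 0.0282, 0.1601]
eef_rot: [0.723, 0.691, 0.001, 0.0]
contact_force: [-2.0, 0.7, 7.4]
opening: 0.381
finger_force: 20.0
```

Call:
send_rows(
  rows="0 0 0 0;0 0 0 0;0 0 0 0;0 0 0 0;0 0 0 0;0 0 0 0",
  jaw=-0.6,
)

```text
clock: 36.38
tool_pos: [0.6412, 0.0269, 0.1584]
eef_rot: [0.723, 0.691, -0.0, 0.0]
contact_force: [0.6, 0.8, -0.5]
opening: 0.793
finger_force: 0.0
```

Call:
send_rows(
  rows="0 0 -0.05 0;0 0 -0.12 0;0 0 -0.2 0;0 0 -0.3 0;0 0 -0.42 0;0 0 -0.5 0;0 0 -0.5 0;0 0 -0.5 0",
)

```text
clock: 37.05
tool_pos: [0.6419, 0.0273, 0.3101]
eef_rot: [0.723, 0.691, 0.001, 0.001]
contact_force: [0.5, 0.8, -0.7]
opening: 0.801
finger_force: 0.0
```

```bash
python3 - <<'E'
from h import *
print(lid('wrist',[(.641,.024),(.6395,-.037),(.636,-.098)],.188,r=.025)[0])
plan((.47,.15,.31,87.5))
E
```

```text
[(array([0.6417, 0.0286, 0.0171, 0.6418, 0.0295, 0.1868]), np.int64(1065)), (array([ 0.6391, -0.0368,  0.0171,  0.6391, -0.0354,  0.1867]), np.int64(933)), (array([ 0.6368, -0.0978,  0.0172,  0.6365, -0.1034,  0.1867]), np.int64(426))]
t 37.1 p [0.641  0.0269 0.3084] psi 87.44 open 0.798 F [ 0.5 -0.3 -0.3]
ROW 0.3845 -0.5877 -0.0054 -0.0002  n>=5.1
```

The gap is again about 9 mm, so I'll apply the same 4–5 mm correction.

Call:
send_rows(
  rows="0.004 0.002 0.1 0;0.004 0.002 0.2 0;0.004 0.002 0.29 0;0.004 0.002 0.36 0;0.004 0.002 0.42 0;0.004 0.002 0.46 0;0.004 0.002 0.485 0;0.004 0.002 0.495 0;0.004 0.002 0.495 0;0.004 0.002 0.495 0",
)

```text
clock: 37.93
tool_pos: [0.6424, 0.0284, 0.1608]
eef_rot: [0.723, 0.691, 0.001, 0.0]
contact_force: [0.5, 0.5, 1.2]
opening: 0.803
finger_force: 0.0
```

Call:
send_rows(
  rows="0 0 0 0;0 0 0 0;0 0 0 0;0 0 0 0;0 0 0 0;0 0 0 0;0 0 0 0",
  jaw=1,
)

```text
clock: 38.52
tool_pos: [0.6418, 0.0282, 0.1602]
eef_rot: [0.723, 0.691, -0.0, 0.0]
contact_force: [0.2, 0.2, 1.2]
opening: 0.381
finger_force: 20.0
```

Call:
send_rows(
  rows="0 0 -0.01 0;0 0 -0.018 0;-0.007 0 -0.018 0;-0.015 0 -0.018 0;-0.015 0 -0.018 0;-0.015 0 -0.01 0;-0.015 0 -0.005 0;-0.015 0 -0.001 0;-0.015 0 0.001 0;-0.015 0 0.001 0",
)

```text
clock: 39.35
tool_pos: [0.6415, 0.0239, 0.1603]
eef_rot: [0.723, 0.691, -0.0, 0.0]
contact_force: [-1.8, 0.4, 3.6]
opening: 0.378
finger_force: 20.0
```

Call:
send_rows(
  rows="0 0 0 0;0 0 0 0;0 0 0 0;0 0 0 0;0 0 0 0;0 0 0 0",
  jaw=-0.6,
)

```text
clock: 39.85
tool_pos: [0.6418, 0.0238, 0.1598]
eef_rot: [0.723, 0.691, 0.0, 0.0]
contact_force: [0.6, 0.0, 0.1]
opening: 0.794
finger_force: 0.0
```

Call:
send_rows(
  rows="0 0 -0.05 0;0 0 -0.12 0;0 0 -0.2 0;0 0 -0.3 0;0 0 -0.42 0;0 0 -0.5 0;0 0 -0.5 0;0 0 -0.5 0",
)

```text
clock: 40.52
tool_pos: [0.6424, 0.024, 0.3113]
eef_rot: [0.723, 0.691, 0.001, 0.001]
contact_force: [0.2, 0.5, -0.7]
opening: 0.8
finger_force: 0.0
```

```bash
python3 - <<'E'
from h import *
print(lid('wrist',[(.641,.024),(.6395,-.037),(.636,-.098)],.188,r=.025)[0])
plan((.5,.26,.33,87.5))
E
```

```text
[(array([0.6411, 0.0242, 0.0171, 0.6413, 0.0251, 0.1868]), np.int64(1055)), (array([ 0.6387, -0.0367,  0.0174,  0.6391, -0.0353,  0.1867]), np.int64(943)), (array([ 0.6365, -0.1008,  0.016 ,  0.6364, -0.1055,  0.1867]), np.int64(309))]
t 40.5667 p [0.6414 0.0236 0.3096] psi 87.44 open 0.799 F [-0.1 -0.7 -1.5]
ROW 0.7662 -0.5063 -0.0679 -0.0002  n>=6.6
```

Bottle spacing is now 61 mm. Back off and do a full check with the fixed cameras.

Call:
send_rows(
  rows="0.766 -0.506 -0.068 0;0.766 -0.506 -0.068 0;0.766 -0.506 -0.068 0;0.766 -0.506 -0.068 0;0.766 -0.506 -0.068 0;0.766 -0.506 -0.068 0;0.766 -0.506 -0.068 0;0.766 -0.506 -0.068 0",
)

```text
clock: 41.23
tool_pos: [0.495, 0.2669, 0.3296]
eef_rot: [0.719, 0.695, -0.0, -0.003]
contact_force: [-0.1, -0.5, -0.0]
opening: 0.802
finger_force: 0.0
```

```bash
python3 - <<'E'
from h import *
for n in('top','side'):
    c=eyes.calibration(n); p,d=eyes.snapshot(n); W=cloud(n,d,c); cv2.imwrite(f'pics/{n}9.png',p[...,::-1])
    W0=cloud(n,np.load(n+'0.npz')['d'],c)
    for q in [(.641,.024),(.639,-.037),(.637,-.098)]: print(n,top(W,q,.18,.196,.03))
    for q in [(.547,-.0593),(.549,.0064),(.553,.0713)]: print(n,top(W,q,.12,.136,.04))
    for q,z in [((.637,-.098),.188),((.547,-.0593),.128),((.575,-.306),.166),((.571,.3127),.084),((.367,.32),.045),((.357,-.327),.02)]: print('still',*[x if (x:=top(w,q,z-.008,z+.008,.05 if z<.1 else .03)) is None else x[0][:2] for w in(W0,W)])
E
```

```text
top (array([0.6408, 0.0209, 0.0174, 0.6396, 0.0212, 0.1877]), np.int64(165))
top (array([ 0.6384, -0.0399,  0.0171,  0.6376, -0.0396,  0.1875]), np.int64(168))
top (array([ 0.636 , -0.1012,  0.0177,  0.6353, -0.101 ,  0.1873]), np.int64(168))
top (array([ 0.5478, -0.0561,  0.0367,  0.5481, -0.0594,  0.1282]), np.int64(538))
top (array([0.5495, 0.0064, 0.0401, 0.5504, 0.0051, 0.128 ]), np.int64(543))
top (array([0.5549, 0.0647, 0.0339, 0.5542, 0.0677, 0.1278]), np.int64(509))
still [ 0.6361 -0.1018] [ 0.636  -0.1012]
still [ 0.5471 -0.0593] [ 0.547  -0.0597]
still [ 0.5766 -0.3079] [ 0.5765 -0.3077]
still [0.5723 0.3112] [0.5735 0.3011]
still [0.3686 0.3185] None
still [ 0.3601 -0.3284] [ 0.36   -0.3285]
side None
side None
side (array([ 0.6357, -0.0961,  0.0148,  0.6378, -0.0985,  0.1869]), np.int64(39))
side (array([ 0.5427, -0.0507,  0.0296,  0.5415, -0.0401,  0.1274]), np.int64(151))
side (array([0.548 , 0.0061, 0.0394, 0.5457, 0.0146, 0.1277]), np.int64(361))
side (array([0.5526, 0.0682, 0.0365, 0.5497, 0.073 , 0.1277]), np.int64(530))
still [ 0.6344 -0.0958] [ 0.6357 -0.0961]
still [ 0.5462 -0.0584] [ 0.5451 -0.0504]
still [ 0.5738 -0.3049] None
still [0.5688 0.314 ] [0.569  0.3141]
still [0.3646 0.3214] [0.3649 0.3212]
still [ 0.3541 -0.3246] [ 0.3586 -0.3244]
```

View pics/side9.png

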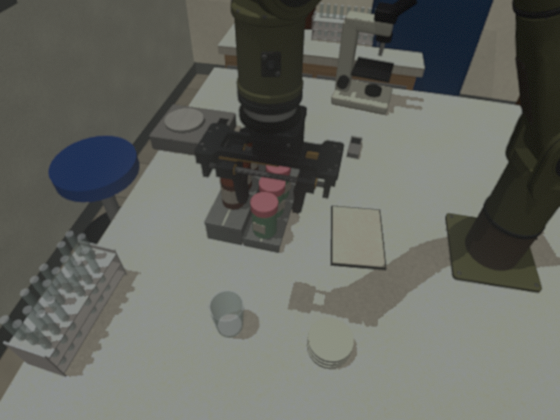

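The side view shows the jar lids at (278,172), (271,188) and (264,205), the bottles behind them at about (235,190), and the beaker at (227,313) and dishes at (331,340) unmoved. The arm touches nothing.

```bash
python3 -c "
from plant import finish_job
print(finish_job())"
```

```text
the job is handed in; nothing more can be done
None
```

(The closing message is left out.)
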